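# Make up a box of four brass pot feet and close it

## Robot

A 6-joint arm with a two-finger parallel gripper is mounted at the origin on the work surface. World frame = base frame: x ahead of the robot, y to its left, z up, the work surface at z = 0. Lengths are in m, angles in degrees, forces in N, time in s.
With the tool pointing down it reaches from about 0.375 to 0.75 m from the base axis. Payload 9 kg.
Tool frame: the origin (TCP) lies where the fingers leave the gripper's body, on its centre line; the fingertips stand 73 mm ahead of it and the grasp point (between the pads) lies 54 mm ahead of it (robot.tip_reach is the distance from the TCP to the fingertips, in m); z points along the fingers, y is the line along which they close (so a half turn about z gives the same grasp; the last joint's range is limited). The gripper opens to 85 mm and grips with 20 to 120 N. Pads are 22 mm wide; open, the fingers measure 114 mm over their backs; the gripper's body (76 mm by 85 mm) begins 54 mm behind the grasp point. The pads swing forward as they close: fully open they stand 13 mm farther back than shut.
Start: joints at [-82.088, 5.964, 5.575, 89.605, 0, 77.527], TCP at [0.209, -0.562, 0.304] pointing down, gripper open.
Joint ranges: [-171.21, 171.21], [-48.23, 106.86], [-62.78, 66.21], [-105.2, 120.99], [-86.42, 89.51], [-180, 180]. Speed limits (degrees/s): [127.2, 127.2, 147.25, 180, 180, 180].

## Interface

Orientations are given as [roll, pitch, yaw] about the fixed x, y, z axes, in that order (R = Rz(yaw) Ry(pitch) Rx(roll)).
In Python, from plant import robot gives the robot as it stands. Calls block until the motion is done:
- robot.move_pose(position, orientation): joint-space move of the TCP to a pose.
- robot.line_to(position, vel=0.15, rotation=None, guard=None): straight line of the TCP; rotation=None keeps the orientation; vel is the mean speed in m/s. With guard (N) it stops when the force on the tool has changed by that much, and returns True; else False.
- robot.goto_joints(angles): joint-space move.
- robot.set_gripper(opening): finger opening in m; the grip force is fixed at half the most; returns when the fingers have stopped.
- robot.pause(seconds).
- robot.ik(position, orientation): joint angles nearest the present ones, or None.
- robot.observe(): the state.
- robot.grab_frame(name): name is "scene" or "top"; returns the picture (420x560x3 uint8, blue, green, red); there is no depth.
- robot.get_calibration(name): a dict with "vertical_fov" (degrees; the focal length in pixels is half the picture's height over the tangent of half this angle, whatever the lens; pixels are square), "cx", "cy" (the principal point, pixels), "rvec" (rotation vector, rad) and "tvec" (3), from world to camera coordinates, as OpenCV has them. Camera axes: x right, y down, z forward; pixel columns grow to the right and rows downward; lengths in m; the calibration is good to about 2 mm. A picture is of the moment at which its call begins. get_calibration takes no time and is no camera call.
A pose or a line that the arm cannot do raises robot.IKError and nothing moves.
- robot.job_done(): hands the job in; it is judged then, once.
The state is a dict: "time": time; "q": joint angles; "qvel": joint speeds; "joint_torque": joint torques, N m; "tool_pos": TCP position; "tcp_rot": TCP orientation; "ft_force": force on the tool from outside, world axes, zero at the start; "torque": the same for the moment, N m; "gripper_width": finger opening in m; "gripper_force": force on a finger pad.
Only numpy, scipy, OpenCV 4.12 (cv2) and the standard library are available. Lean on these libraries where they do the work, as an engineer would, in place of code of your own. Each camera call takes 0.05 s, during which the arm holds its last target. There are 200 camera calls.

## Task

One brass foot already stands in the parts box: add feet from the cork mat until exactly four stand upright in the box, and leave the other two standing on the mat. Then close the box with its lid: with the lid tilted, hook its red-striped lip under the box's red ledge, and swing it down until it lies flat on the rim. Leave the hammer, bowl and stake where they are.

Things in the scene. Friction and masses are not known exactly. Their poses are not given: they have to be found in the camera images.
- foot1: loose turned brass foot, an upright cylinder 24 mm in diameter and 34 mm high (the top 6 mm tapers to 16 mm), two copper-coloured rings, 0.1 kg; origin at the centre of its underside, z up its axis. At the start five feet stand on the cork mat (neighbours at least 60 mm apart, centre to centre) and one of the six stands in the box; which one varies
- foot2: another brass foot, the same as foot1
- foot3: another brass foot, the same as foot1
- foot4: another brass foot, the same as foot1
- foot5: another brass foot, the same as foot1
- foot6: another brass foot, the same as foot1
- mat: flat cork mat, 180 x 180 mm and 5 mm thick, fixed to the bench; origin at the centre of its underside. It lies to the left or the right of the box
- box: open grey steel parts box, fixed; origin at the middle of the inside, at bench height; x points from its ledge end (nearest the robot) to its far end, z up. Inside 170 mm (x) by 130 mm (y); floor top at z = 5 mm, rim at z = 52 mm. Far and side walls 6 mm thick, ledge-end wall 18 mm (x -103 to -85 mm)
- box_ledge (a point): middle of the lower edge of the box's red ledge (box x = -85, z = 64 mm), which overhangs the rim of the ledge-end wall, full width. The pocket below it opens towards box +x, 12 mm high (z 52 to 64) and 12 mm deep (closed at x = -97). Ledge top at z = 70 mm. Axes as the box
- lid: loose aluminium lid, 0.3 kg, lying on the bench on its ribs, on the other side of the box from the mat. Origin under its handle, level with the rib bottoms; +x away from the lip, z up. Plate 185 x 140 x 4 mm: x -94 (lip, red stripe on top) to +91 mm, underside at z = 12 mm. Closed: axes parallel to the box's, origin 40 mm above the box's (play about -3 to +4 mm in x, 4 mm in y)
- lid_handle (a point): middle of the lid's wooden handle block: 20 mm along lid x, 44 mm along lid y, from 16 to 46 mm above the lid's origin; this point 31 mm above the origin. Below the plate are ribs 12 mm deep that go inside the box walls: side ribs (outer faces y = +-61, x -60 to +81 mm) and a far rib (outer face x = +81 mm), so the lid cannot slide in flat
- lid_lip (a point): middle of the lower edge of the lid's lip (lid x = -94 mm, z = 12 mm)
- hammer: hammer lying beyond the box, 220 mm long, its head towards the box; bystander
- bowl: aluminium bowl, 90 mm across and 50 mm high, origin at its foot; bystander
- stake: small steel dome stake, 70 mm across and 77 mm high, origin at its foot; bystander
Not all that is in view belongs to the job. What is shaped like the lid but purple is not meant.

How it is judged (in metres and radians):
On the way, in this order (a step that is already met when the one before it is completed fails the run):
1. exactly four feet stand upright in the box and the other two stand upright on the mat (((x of foot1 in the frame of box between -0.085 and 0.085 m and y of foot1 in the frame of box between -0.065 and 0.065 m and z of foot1 in the frame of box between 0.002 and 0.009 m) or (x of foot1 in the frame of mat between -0.09 and 0.09 m and y of foot1 in the frame of mat between -0.09 and 0.09 m and z of foot1 in the frame of mat between 0.002 and 0.009 m)) and ((x of foot2 in the frame of box between -0.085 and 0.085 m and y of foot2 in the frame of box between -0.065 and 0.065 m and z of foot2 in the frame of box between 0.002 and 0.009 m) or (x of foot2 in the frame of mat between -0.09 and 0.09 m and y of foot2 in the frame of mat between -0.09 and 0.09 m and z of foot2 in the frame of mat between 0.002 and 0.009 m)) and ((x of foot3 in the frame of box between -0.085 and 0.085 m and y of foot3 in the frame of box between -0.065 and 0.065 m and z of foot3 in the frame of box between 0.002 and 0.009 m) or (x of foot3 in the frame of mat between -0.09 and 0.09 m and y of foot3 in the frame of mat between -0.09 and 0.09 m and z of foot3 in the frame of mat between 0.002 and 0.009 m)) and ((x of foot4 in the frame of box between -0.085 and 0.085 m and y of foot4 in the frame of box between -0.065 and 0.065 m and z of foot4 in the frame of box between 0.002 and 0.009 m) or (x of foot4 in the frame of mat between -0.09 and 0.09 m and y of foot4 in the frame of mat between -0.09 and 0.09 m and z of foot4 in the frame of mat between 0.002 and 0.009 m)) and ((x of foot5 in the frame of box between -0.085 and 0.085 m and y of foot5 in the frame of box between -0.065 and 0.065 m and z of foot5 in the frame of box between 0.002 and 0.009 m) or (x of foot5 in the frame of mat between -0.09 and 0.09 m and y of foot5 in the frame of mat between -0.09 and 0.09 m and z of foot5 in the frame of mat between 0.002 and 0.009 m)) and ((x of foot6 in the frame of box between -0.085 and 0.085 m and y of foot6 in the frame of box between -0.065 and 0.065 m and z of foot6 in the frame of box between 0.002 and 0.009 m) or (x of foot6 in the frame of mat between -0.09 and 0.09 m and y of foot6 in the frame of mat between -0.09 and 0.09 m and z of foot6 in the frame of mat between 0.002 and 0.009 m)) and angle between each of foot1, foot2, foot3, foot4, foot5, foot6's own z axis and vertical below 0.1 rad and ((horizontal distance between each of foot1, foot2, foot3, foot4 and box below 0.12 m and horizontal distance between each of foot5, foot6 and box above 0.12 m) or (horizontal distance between each of foot1, foot2, foot3, foot5 and box below 0.12 m and horizontal distance between each of foot4, foot6 and box above 0.12 m) or (horizontal distance between each of foot1, foot2, foot3, foot6 and box below 0.12 m and horizontal distance between each of foot4, foot5 and box above 0.12 m) or (horizontal distance between each of foot1, foot2, foot4, foot5 and box below 0.12 m and horizontal distance between each of foot3, foot6 and box above 0.12 m) or (horizontal distance between each of foot1, foot2, foot4, foot6 and box below 0.12 m and horizontal distance between each of foot3, foot5 and box above 0.12 m) or (horizontal distance between each of foot1, foot2, foot5, foot6 and box below 0.12 m and horizontal distance between each of foot3, foot4 and box above 0.12 m) or (horizontal distance between each of foot1, foot3, foot4, foot5 and box below 0.12 m and horizontal distance between each of foot2, foot6 and box above 0.12 m) or (horizontal distance between each of foot1, foot3, foot4, foot6 and box below 0.12 m and horizontal distance between each of foot2, foot5 and box above 0.12 m) or (horizontal distance between each of foot1, foot3, foot5, foot6 and box below 0.12 m and horizontal distance between each of foot2, foot4 and box above 0.12 m) or (horizontal distance between each of foot1, foot4, foot5, foot6 and box below 0.12 m and horizontal distance between each of foot2, foot3 and box above 0.12 m) or (horizontal distance between each of foot1, foot6 and box above 0.12 m and horizontal distance between each of foot2, foot3, foot4, foot5 and box below 0.12 m) or (horizontal distance between each of foot1, foot5 and box above 0.12 m and horizontal distance between each of foot2, foot3, foot4, foot6 and box below 0.12 m) or (horizontal distance between each of foot1, foot4 and box above 0.12 m and horizontal distance between each of foot2, foot3, foot5, foot6 and box below 0.12 m) or (horizontal distance between each of foot1, foot3 and box above 0.12 m and horizontal distance between each of foot2, foot4, foot5, foot6 and box below 0.12 m) or (horizontal distance between each of foot1, foot2 and box above 0.12 m and horizontal distance between each of foot3, foot4, foot5, foot6 and box below 0.12 m))), for 0.2 s.
2. the lid's lip is under the ledge while the lid is still tilted (by more than 0.04 rad) (x of lid_lip in the frame of box below -0.0865 m and z of lid_lip in the frame of box between 0.049 and 0.062 m and y of lid_lip in the frame of box between -0.02 and 0.02 m and angle between lid's own z axis and vertical above 0.04 rad).
At the end, for the whole second after the job is handed in: Exactly four feet stand in the box on its floor and the other two stand on the mat, all upright within 0.1 rad and at rest; the lid lies still and flat on the rim (within 0.025 rad, height within 3 mm, within 8 mm sideways) with its lip under the ledge (all of step 1 and linear speed of each of foot1, foot2, foot3, foot4, foot5, foot6, lid below 0.02 m/s and x of lid in the frame of box between -0.008 and 0.008 m and y of lid in the frame of box between -0.008 and 0.008 m and z of lid in the frame of box between 0.037 and 0.043 m and angle between the z axis of lid and the z axis of box, either way round below 0.025 rad); the robot touches nothing.
It fails at once if the hammer is displaced by more than 30 mm (distance of hammer from where it was at the start of the episode above 0.03 m).
It fails at once if the bowl is displaced by more than 30 mm (distance of bowl from where it was at the start of the episode above 0.03 m).
It fails at once if the stake is displaced by more than 30 mm (distance of stake from where it was at the start of the episode above 0.03 m).
It also fails if it takes over 72 s, if anything falls off the work surface, if the arm or the gripper's body presses on something with over 40 N, if the wrist force passes 120 N, or if a joint passes its speed limit or range.

## Working session

There is one attempt and no reset: what is moved stays moved. The work goes in short steps, each a Python script; the robot and the scene stay as the last script left them, time stands still between calls to the robot, and variables do not carry over. Pictures are saved under pics/ and viewed, at most 10 in all, crops included, and the job is handed in when it is done.

```bash
ls; mkdir -p pics
python3 - <<'E'
from plant import robot
import cv2
for n in("scene","top"):
    f=robot.grab_frame(n); cv2.imwrite(f"pics/{n}0.png",f); print(n,robot.get_calibration(n))
o=robot.observe(); print(o["time"],o["tool_pos"],o["tcp_rot"])
E
```

```text
pics
scene {'vertical_fov': 56.16414914934738, 'cx': 275.3350502860852, 'cy': 207.83363012369298, 'rvec': array([ 1.30013401,  2.35301131, -0.86354814]), 'tvec': array([ 0.37998126, -0.28471134,  1.33124946])}
top {'vertical_fov': 44.93167430337038, 'cx': 276.31522566329556, 'cy': 208.06298203937894, 'rvec': array([ 2.16172213, -2.17986883,  0.15171725]), 'tvec': array([-0.1039348 ,  0.57120693,  1.31333396])}
0.1 [ 0.20898016 -0.56222194  0.30322161] [-1.79936841e+02 -1.34049996e-02  2.03845687e+01]
```

View pics/top0.png

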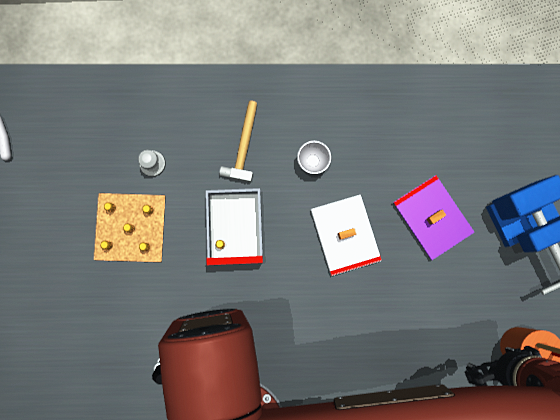

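View pics/scene0.png

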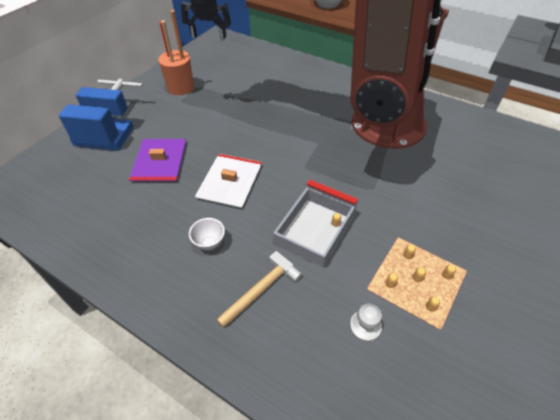

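The top view shows the mat at about (130,228) with 5 feet, the box at (234,228) with its ledge at (234,261) and one foot at (220,244), the white lid at (346,235) with its stripe at the bottom and its handle at (347,233), and the purple decoy at (433,217). The scene view agrees. Next I measure positions.

```bash
cat > h.py <<'E'
import numpy as np, cv2
from plant import robot
def cam(n):
    c=robot.get_calibration(n); f=210/np.tan(np.radians(c["vertical_fov"]/2))
    K=np.array([[f,0,c["cx"]],[0,f,c["cy"]],[0,0,1]]); R=cv2.Rodrigues(c["rvec"])[0]; t=np.asarray(c["tvec"])
    return K,R,t
def ray(n,p,z):
    K,R,t=cam(n); p=np.atleast_2d(p).astype(float)
    d=np.c_[p,np.ones(len(p))]@np.linalg.inv(K).T@R; o=-R.T@t
    return (o+d*((z-o[2])/d[:,2])[:,None])[:,:2]
def proj(n,P):
    K,R,t=cam(n); return cv2.projectPoints(np.atleast_2d(P).astype(float),R,t,K,None)[0][:,0]
def hsv(img,lo,hi): return cv2.inRange(cv2.cvtColor(img,cv2.COLOR_BGR2HSV),lo,hi)
def blobs(m,amin,amax=1e9):
    n,l,s,c=cv2.connectedComponentsWithStats(m)
    return [(s[i],c[i],(l==i).astype(np.uint8)) for i in range(1,n) if amin<=s[i][4]<=amax]
E
python3 - <<'E'
from h import *
np.set_printoptions(precision=4,suppress=True)
for n in("top","scene"):
    K,R,t=cam(n); print(n,"cam at",-R.T@t)
    im=cv2.imread(f"pics/{n}0.png")
    H=cv2.cvtColor(im,cv2.COLOR_BGR2HSV)
    red=hsv(im,(0,200,120),(4,255,255))|hsv(im,(176,200,120),(180,255,255))
    for s,c,m in blobs(red,40):
        r=cv2.minAreaRect(cv2.findNonZero(m)); print("red",c,s[4],ray(n,cv2.boxPoints(r),0.07 if 200<c[0]<350 and s[4]>0 else .016).tolist() )
    for p in ([(108,207),(130,240),(220,244),(347,233)] if n=="top" else [(410,250),(435,270),(336,218),(228,175)]): print(p,H[p[1]-1:p[1]+2,p[0]].tolist())
big=[cv2.resize(cv2.imread("pics/top0.png")[180:285,80:400],None,fx=2.5,fy=2.5,interpolation=cv2.INTER_NEAREST),cv2.resize(cv2.imread("pics/scene0.png")[145:325,190:475],(800,505-0),interpolation=cv2.INTER_NEAREST)]
b=np.zeros((600,800,3),np.uint8); b[:262]=big[0][:262]; b[262:]=cv2.resize(big[1],(800,505))[:338]
cv2.imwrite("pics/zoom.png",b)
E
```

```text
top cam at [ 0.412  -0.0787  1.3733]
red [415.8841 190.1159] 164 [[0.5867894776324303, -0.4274529697362184], [0.6596669923064762, -0.5449317245000806], [0.6513076401343975, -0.549833777386717], [0.578542889909905, -0.4323888750690305]]
red [234.0109 260.1522] 368 [[0.4393810196960598, 0.07056330140889777], [0.4436973870583364, -0.06982543227451274], [0.42705147702751034, -0.07038911252902673], [0.42278809394023353, 0.06979160022332212]]
red [355.142  265.1543] 162 [[0.40305803006824187, -0.25133655458481685], [0.44084142380515257, -0.3837482032736667], [0.43178836272546617, -0.3861775413852889], [0.39408208537102113, -0.2538505636060611]]
(108, 207) [[27, 184, 253], [27, 182, 255], [26, 187, 255]]
(130, 240) [[21, 121, 249], [20, 128, 247], [18, 138, 238]]
(220, 244) [[29, 169, 253], [29, 170, 253], [30, 166, 255]]
(347, 233) [[19, 168, 249], [17, 168, 244], [16, 177, 234]]
scene cam at [1.102  0.2644 0.8446]
(410, 250) [[22, 130, 243], [20, 135, 231], [19, 139, 208]]
(435, 270) [[15, 104, 237], [15, 103, 237], [15, 104, 235]]
(336, 218) [[22, 130, 241], [20, 136, 225], [19, 138, 196]]
(228, 175) [[12, 136, 200], [12, 137, 151], [13, 133, 128]]
```

View pics/zoom.png

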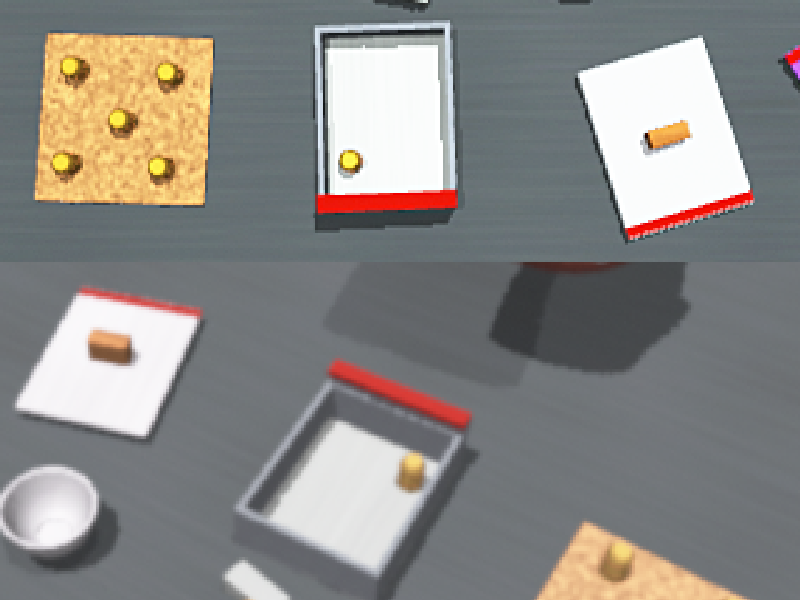

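The zoom shows the ledge and the lid's stripe facing the robot, and a top measurement of the ledge of 16.6 x 140 mm (true 18 x 142). Next I measure everything precisely, with size checks.

```bash
cat > meas.py <<'E'
from h import *
np.set_printoptions(precision=4,suppress=True)
def rect(m,z,n="top",amin=1000):
    s,c,b=max(blobs(m,amin),key=lambda v:v[0][4])
    return ray(n,cv2.boxPoints(cv2.minAreaRect(cv2.findNonZero(b))),z)
def sides(P): return P.mean(0),np.linalg.norm(P-np.roll(P,-1,0),axis=1)
def roi(m,x0,x1,y0,y1):
    o=np.zeros_like(m); o[y0:y1,x0:x1]=m[y0:y1,x0:x1]; return o
E
python3 - <<'E'
from meas import *
im=cv2.imread("pics/top0.png")
mat=roi(hsv(im,(8,60,120),(26,190,255)),80,180,180,275)
mat=cv2.morphologyEx(mat,cv2.MORPH_CLOSE,np.ones((5,5)))
P=rect(mat,.005); print("mat",sides(P),P.tolist())
hv=cv2.cvtColor(im,cv2.COLOR_BGR2HSV)
red=hsv(im,(0,200,120),(4,255,255))|hsv(im,(176,200,120),(180,255,255))
lid=roi(hsv(im,(0,0,190),(180,60,255))|red|hsv(im,(5,80,60),(25,255,255)),300,390,185,280)
P=rect(lid,.016); print("lid",sides(P),P.tolist())
h=roi(hsv(im,(5,120,60),(25,255,255)),325,365,220,245)
P=rect(h,.046,amin=20); print("handle",sides(P), P.tolist())
# box rim outline: rim at z=.052, bright against bench
rim=roi(hsv(im,(0,0,105),(180,255,255)),200,270,183,258)
rim=roi(cv2.morphologyEx(rim,cv2.MORPH_CLOSE,np.ones((5,5))),200,270,183,258)
P=rect(rim,.052); print("rim",sides(P),P.tolist())
L=rect(roi(red,200,270,250,275),.07,amin=50); print("ledge",sides(L))
y=roi(hsv(im,(22,150,170),(34,255,255)),85,270,185,258)
for s,c,b in blobs(y,12): print("foot",c,s[4],ray("top",c,.037))
sc=cv2.imread("pics/scene0.png")
rs=hsv(sc,(0,150,90),(5,255,255))|hsv(sc,(175,150,90),(180,255,255))
for s,c,b in blobs(rs,40):print("scene red",c,s[4])
E
```

```text
mat (array([0.5256, 0.2865]), array([0.1818, 0.1855, 0.1822, 0.1826])) [[0.4384235749105888, 0.37841838633150154], [0.6202656075098052, 0.3784596272389648], [0.6129942894635998, 0.19313398864505255], [0.43083937337711636, 0.195982017060018]]
lid (array([ 0.5018, -0.2948]), array([0.1428, 0.1853, 0.1408, 0.1843])) [[0.570197465065098, -0.20132633701303637], [0.6113036097882684, -0.33811716617389237], [0.4326464234591548, -0.3874160361401287], [0.3931372237401962, -0.25231181132794356]]
handle (array([ 0.5004, -0.2928]), array([0.0436, 0.0178, 0.0436, 0.0178])) [[0.5029224405567329, -0.26945342276464024], [0.5150428349041158, -0.3113508242033104], [0.49786537600489267, -0.3160253779109846], [0.4857925815506603, -0.2741796739815908]]
rim (array([0.5385, 0.001 ]), array([0.1813, 0.1942, 0.1782, 0.1936])) [[0.6360198409331621, 0.09160110215637346], [0.6349275781260766, -0.08967955437797684], [0.44078179221493796, -0.08814182481810312], [0.44241231520724916, 0.09005038058149645]]
ledge (array([0.4332, 0.    ]), array([0.1405, 0.0167, 0.1402, 0.0166]))
foot [107.2222 205.8333] 36 [[0.5791 0.3366]]
foot [145.7895 208.1053] 38 [[0.5724 0.2355]]
foot [126.5 227. ] 38 [[0.5228 0.2847]]
foot [103.6757 244.3243] 37 [[0.478  0.3428]]
foot [219.1622 243.4054] 37 [[0.4778 0.0421]]
foot [142.325 245.975] 40 [[0.4728 0.2424]]
scene red [152.0588 178.0784] 51
scene red [332.1678 191.7517] 286
```

Checks: the mat reads 182 mm, the lid 185 x 142 mm and the handle 44 x 18 mm, and the five mat feet are about 71 mm from the centre one. I'm taking the three feet nearest the box.

```bash
cat > feet.py <<'E'
from h import *
import sys
yaw=np.radians(1.76); c,s=np.cos(yaw),np.sin(yaw); B=np.array([.5272,.0029]); Rb=np.array([[c,-s],[s,c]])
O=[180,0,90]; Z=.17
src=[(.4728,.2424),(.5724,.2355),(.5228,.2847)]; dst=[(-30,-30),(35,-30),(35,30)]
robot.set_gripper(.045)
first=True
for p,d in zip(src,dst):
    q=B+Rb@(np.array(d)/1000)
    if first: robot.move_pose([*p,Z],O); first=False
    else: robot.line_to([*p,Z],vel=.35)
    robot.line_to([*p,.081],vel=.15)
    robot.set_gripper(.0)
    w=robot.observe()["gripper_width"]
    if not .015<w<.03: print("bad grasp",w); break
    robot.line_to([*p,Z],vel=.2); robot.line_to([*q,Z],vel=.35)
    robot.line_to([*q,.0825],vel=.12)
    robot.set_gripper(.038); robot.line_to([*q,Z],vel=.2)
    o=robot.observe(); print(w,o["time"],o["tool_pos"],o["tcp_rot"],o["ft_force"])
    robot.set_gripper(.045)
    if len(sys.argv)>1: break
E
python3 - <<'E'
exec(open('feet.py').read())
f=robot.grab_frame("scene"); cv2.imwrite("pics/s1.png",f[130:340,170:480])
E
```

```text
0.022025389731150414 7.9333 [ 0.49804837 -0.02800345  0.16940884] [-1.79989776e+02 -4.58412094e-04  8.99970325e+01] [ 0.08880698 -0.10840317 -0.34916166]
0.02221071394801182 13.4417 [ 0.5629779  -0.02600764  0.16936465] [-1.79983460e+02 -4.07925130e-03  8.99968145e+01] [ 0.2444062  -0.67942955 -1.15012886]
0.022046863235955356 19.0333 [0.56112227 0.03397757 0.16934358] [-1.79980358e+02 -2.96726799e-03  8.99987665e+01] [ 0.83405193 -0.24445438 -0.07903673]
```

Run:
```python
from h import *
robot.set_gripper(.06)
robot.line_to([.5033,-.2944,.25],vel=.35,rotation=[180,0,105.8])
t=robot.grab_frame("top"); s=robot.grab_frame("scene"); cv2.imwrite("pics/t2.png",t); cv2.imwrite("pics/s2.png",s)
print(robot.observe()["time"])
def tf(P,o,yaw):
    c,s=np.cos(np.radians(yaw)),np.sin(np.radians(yaw)); P=np.array(P)/1000.
    return np.c_[P[:,:2]@np.array([[c,s],[-s,c]])+o,P[:,2]]
B=(.5272,.0029)
sq=lambda x0,x1,y,z:[(x0,-y,z),(x1,-y,z),(x1,y,z),(x0,y,z)]
def draw(im,n,x0,y0,k):
    im=cv2.resize(im[y0:y0+300//k*2,x0:],None,fx=k,fy=k,interpolation=cv2.INTER_CUBIC)
    for P in (sq(-85,91,71,52),sq(-103,-85,71,70),sq(-85,85,65,52)):
        p=((proj(n,tf(P,B,1.76))-[x0,y0]+.5)*k*16).astype(np.int32)
        cv2.polylines(im,[p],True,(0,255,0),1,cv2.LINE_AA,4)
    return im
a=draw(t,"top",60,180,4)[:400,:800]; b=draw(s,"scene",250,165,4)[:500,:800]
cv2.imwrite("pics/ov.png",np.hstack([a[:,540:][:,:260] if 0 else a[:400,540-0:800],np.zeros((400,1,3),np.uint8),b[:400,:520]]))
```

```text
20.8583
```

View pics/ov.png

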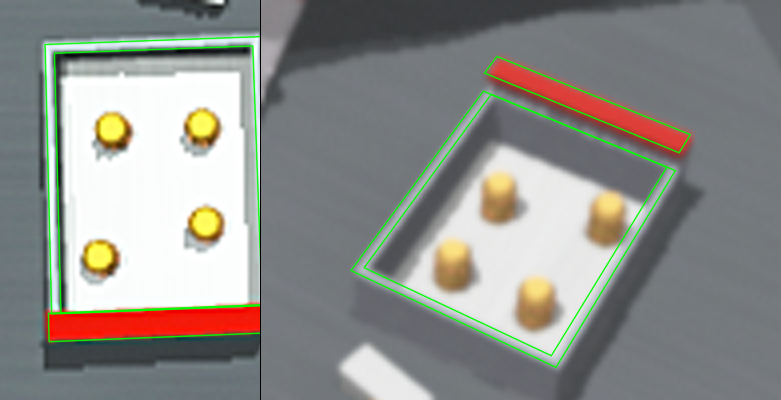

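View pics/s2.png

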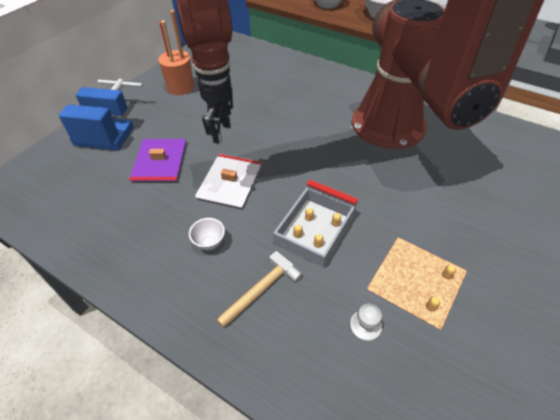

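The overlay fits the box to about 1 mm in both views. Four feet stand in the box and two on the mat. Now I grasp the lid and carry it tilted to a point above the box.

```bash
cat > lid.py <<'E'
from h import *
from scipy.spatial.transform import Rotation as Ro
BY=1.76; B=np.array([.5272,.0029,0])
G=Ro.from_euler("xyz",[180,0,90],degrees=True)      # tool in lid axes
def pose(lipx,lipz,th,dy=0,hg=.094):
    """TCP pose for lid lip lower edge at box (lipx,dy,lipz), tilt th deg; hg = TCP height over lid origin"""
    Rl=Ro.from_euler("zy",[0,0],degrees=True)*Ro.from_euler("z",BY,degrees=True)*Ro.from_euler("y",-th,degrees=True)
    lip=B+Ro.from_euler("z",BY,degrees=True).apply([lipx,dy,lipz])
    return lip+Rl.apply([.094,0,hg-.012]),(Rl*G).as_euler("xyz",degrees=True)
E
python3 - <<'E'
from lid import *
for a in [(-.076,.15,20),(-.076,.0545,20),(-.097,.0545,20),(-.094,.052,0)]: 
    p,r=pose(*a); print(p,r,robot.ik(p,r))
p=np.array([.5030,-.2935])
robot.line_to([*p,.13],vel=.3)
print("guard",robot.line_to([*p,.094],vel=.08,guard=10))
robot.set_gripper(0); o=robot.observe(); print(o["gripper_width"],o["tool_pos"],o["tcp_rot"],o["ft_force"],o["time"])
if .015<o["gripper_width"]<.024:
    robot.line_to([*p,.27],vel=.2)
    q,r=pose(-.076,.15,20)
    robot.line_to([q[0],q[1],.28],vel=.25,rotation=r)
    cv2.imwrite("pics/s3.png",robot.grab_frame("scene")); cv2.imwrite("pics/t3.png",robot.grab_frame("top"))
    o=robot.observe(); print(o["gripper_width"],o["tool_pos"],o["tcp_rot"],o["ft_force"],o["torque"],o["time"])
a=np.hstack([cv2.imread("pics/s3.png")[60:300,130:420],cv2.imread("pics/t3.png")[100:340,150:350]])
cv2.imwrite("pics/c3.png",cv2.resize(a,None,fx=1.6,fy=1.6))
E
```

```text
[0.51149287 0.00241736 0.25920469] [ 1.60000000e+02 -1.27222187e-14  9.17600000e+01] [-17.43232745 -33.06976517 -34.85042123  69.24940168   6.45574582
  71.88736378]
[0.51149287 0.00241736 0.16370469] [ 1.60000000e+02 -1.27222187e-14  9.17600000e+01] [-17.43232745 -32.32711425 -44.27908698  59.07808502   6.45574582
  71.88736378]
[0.49050277 0.00177239 0.16370469] [ 1.60000000e+02 -1.27222187e-14  9.17600000e+01] [-18.44182147 -37.22154244 -47.45069016  60.91173552   6.78298843
  70.92597159]
[0.5272 0.0029 0.134 ] [180.     0.    91.76] [-13.91532583  -4.43064422 -22.66061575  71.77002847   0.
  74.32467417]
guard False
0.0188564154034405 [ 0.50322653 -0.29380782  0.09468055] [1.79981406e+02 5.44298506e-02 1.05796676e+02] [-1.99398671 -0.44910153  4.85954779] 22.45
0.018869279323326677 [0.51153725 0.0015404  0.27969981] [ 1.60050444e+02 -3.85806427e-03  9.16931923e+01] [-0.10116154 -0.45182921 -2.59226086] [ 0.00859955  0.54045342 -0.06278329] 24.9167
```

View pics/c3.png

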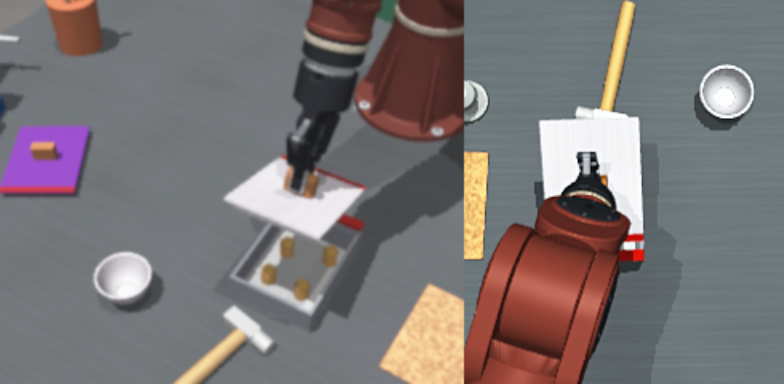

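The lid is held tilted with its far end up and its lip towards the robot. The far corners are at about (198,175) and (259,173) in the top view. Next I check the lid's lateral offset in the hand from these.

Run:
```python
from lid import *
np.set_printoptions(precision=4,suppress=True)
o=robot.observe(); Rt=Ro.from_euler("xyz",o["tcp_rot"],degrees=True); Rl=Rt*G.inv()
org=np.array(o["tool_pos"])-Rl.apply([0,0,.0947])
print(o["tool_pos"],o["time"])
C=org+Rl.apply([[.091,.07,.016],[.091,-.07,.016],[-.094,-.07,.016]]); print("exp px",proj("top",C).tolist())
im=cv2.imread("pics/t3.png")
m=hsv(im,(0,0,190),(180,40,255)); m[:, :190]=0; m[:,270:]=0; m[:170]=0; m[250:]=0
ys=range(182,205,2)
for side,cr in(("L",(.091,.07)),("R",(.091,-.07))):
    for y in (185,195,205,215):
        xs=np.where(m[y])[0]; u=xs.min()-.5 if side=="L" else xs.max()+.5
        # expected column of that edge at this row
        e=proj("top",org+Rl.apply([[.091,cr[1],.016],[-.09,cr[1],.016]]))
        ue=e[0,0]+(y-e[0,1])/(e[1,1]-e[0,1])*(e[1,0]-e[0,0]); print(side,y,u,round(ue,2),"scale px/m",np.linalg.norm(proj("top",C)[0]-proj("top",C)[1])/.14)
```

```text
[0.5115 0.0015 0.2797] 24.9167
exp px [[196.93699273529822, 175.55311166741575], [258.7756717689297, 173.41213407660928], [261.7169721141119, 251.09726115481266]]
L 185 197.5 197.56 scale px/m 441.9695026917969
L 195 197.5 198.22 scale px/m 441.9695026917969
L 205 198.5 198.88 scale px/m 441.9695026917969
L 215 199.5 199.55 scale px/m 441.9695026917969
R 185 259.5 259.21 scale px/m 441.9695026917969
R 195 259.5 259.59 scale px/m 441.9695026917969
R 205 260.5 259.97 scale px/m 441.9695026917969
R 215 260.5 260.35 scale px/m 441.9695026917969
```

The lid sits in the hand within 0.5 mm of the prediction. Next I insert the lip.

```bash
cat >> lid.py <<'E'
def state():
    o=robot.observe(); Rl=Ro.from_euler("xyz",o["tcp_rot"],degrees=True)*G.inv()
    lip=np.array(o["tool_pos"])+Rl.apply([-.094,0,.012-.0947])
    l=Ro.from_euler("z",-BY,degrees=True).apply(lip-B)
    z=Rl.apply([0,0,1]); print("t",o["time"],"lip mm",np.round(l*1000,1),"tilt",round(np.degrees(np.arccos(z[2])),2),"F",np.round(o["ft_force"],1),"w",round(o["gripper_width"],4),flush=True)
    return l
H=.0947
E
python3 - <<'E'
from lid import *
p,r=pose(-.075,.075,20,0,H); robot.line_to(p,vel=.15,rotation=r); l=state()
dy=-l[1]; dx=-.075-l[0]; dz=.075-l[2]
p,r=pose(-.075+dx,.0548+dz,20,dy,H); g=robot.line_to(p,vel=.08,rotation=r,guard=8); state(); print(g)
if not g:
    p,r=pose(-.100+dx,.0548+dz,20,dy,H); g=robot.line_to(p,vel=.03,guard=5); print(g); state()
E
```

```text
t 25.7 lip mm [-74.4  -0.3  76. ] tilt 20.08 F [ 0.2  0.6 -2.9] w 0.0189
t 26.1167 lip mm [-76.1   0.5  53.2] tilt 19.95 F [-0.3 -0.  -2.3] w 0.0192
False
True
t 26.7833 lip mm [-95.7   0.2  54.1] tilt 20.12 F [ 5.   0.4 -1.1] w 0.019
```

Contact came at x = -97.1 mm (upper lip edge), matching the pocket end at -97. Next I back out 2 mm and swing the lid down.

Run:
```python
from lid import *
p,r=pose(-.0935,.0545,20,0,H); robot.line_to(p,vel=.03,rotation=r); state()
for th,z in [(16,.054),(12,.0535),(8,.053),(5,.0528),(3,.0526),(1.5,.0525)]:
    p,r=pose(-.0935,z,th,0,H); g=robot.line_to(p,vel=.05,rotation=r,guard=15); l=state()
    if g: print("contact at",th); break
```

```text
t 27.0583 lip mm [-93.8   0.1  54.3] tilt 19.95 F [-1.1  0.2 -3. ] w 0.019
t 27.3917 lip mm [-93.8   0.3  53.4] tilt 15.94 F [ 0.3  0.4 -4.2] w 0.0186
t 27.725 lip mm [-93.7   0.2  53.2] tilt 12.03 F [-0.9  0.2 -2.6] w 0.0187
t 28.0583 lip mm [-93.6   0.2  52.9] tilt 8.07 F [ 1.2 -0.6 -2.9] w 0.0193
t 28.3417 lip mm [-93.5   0.1  52.7] tilt 5.08 F [-0.1  0.4 -3.8] w 0.0191
t 28.5917 lip mm [-93.5   0.1  52.6] tilt 3.08 F [ 0.8 -0.5 -3.1] w 0.0191
t 28.8417 lip mm [-93.5   0.1  52.5] tilt 1.56 F [-0.2  0.3 -2.9] w 0.0187
```

Run:
```python
from lid import *
p,r=pose(-.0938,.0521,0,0,H); print(robot.line_to(p,vel=.02,rotation=r,guard=8)); state()
robot.set_gripper(.05); robot.pause(.3)
robot.line_to(p+[0,0,.12],vel=.15)
robot.line_to([.40,-.35,.32],vel=.3); robot.pause(.3)
t=robot.grab_frame("top"); s=robot.grab_frame("scene"); print(robot.observe()["time"],robot.observe()["ft_force"])
for n,f in(("top",t),("scene",s)): cv2.imwrite(f"pics/{n}4.png",f)
a=np.hstack([cv2.resize(s[140:340,230:480],None,fx=1.6,fy=1.6),cv2.resize(t[140:280,80:300],(400,320))[:, :400]])
cv2.imwrite("pics/c4.png",a[:, :800])
```

```text
False
t 29.1583 lip mm [-93.8   0.   52. ] tilt 0.03 F [ 0.4  0.8 -3.5] w 0.0192
32.625 [-0.2388858   0.05273199 -0.27369352]
```

View pics/c4.png

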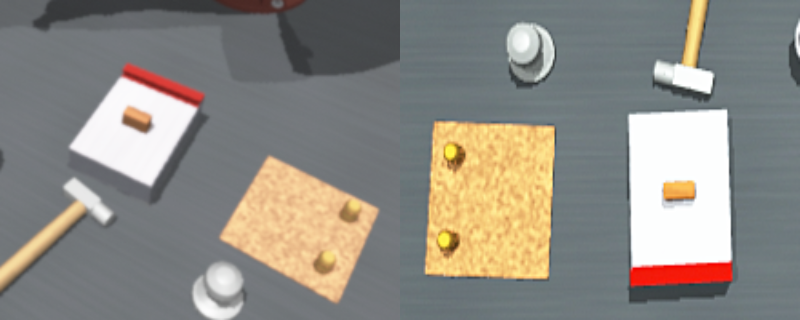

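The picture shows the lid flat on the box with its stripe hidden under the ledge. The two feet stand upright on the mat, the bystanders look unmoved and the arm is clear. Handing in.

```bash
python3 -c "
from plant import robot
print(robot.job_done())"
```

```text
the job is handed in; nothing more can be done
None
```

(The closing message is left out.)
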